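# Open the thinner tin's child-resistant cap

## Robot

A 7-joint arm with a two-finger parallel gripper is mounted at the origin on the work surface. World frame = base frame: x ahead of the robot, y to its left, z up, the work surface at z = 0. Lengths are in m, angles in rad, forces in N, time in s.
With the tool pointing down it reaches from about 0.4 to 0.9 m from the base axis. Payload 5.6 kg.
Tool frame: the origin (TCP) lies midway between the tips of the shut fingers; the grasp point (between the pads) lies 19 mm behind it; z points along the fingers, y is the line along which they close (so a half turn about z gives the same grasp; the last joint's range is limited). The gripper opens to 92 mm and grips with 3 to 60 N. Pads are 20 mm wide; open, the fingers measure 128 mm over their backs; the gripper's body (75 mm by 189 mm) begins 69 mm behind the grasp point.
Start: joints at [1.105, 0.468, -0.012, 1.603, 0.006, 1.071, -0.056], TCP at [0.267, -0.593, 0.215] pointing down, gripper open.
Joint ranges: [-2.53, 2.53], [-0.31, 2.02], [-1.57, 1.55], [0.28, 2.44], [-1.29, 4.43], [0.15, 1.84], [-2.92, 2.92]. Speed limits (rad/s): [2.57, 2.57, 3.14, 3.14, 3.14, 3.14, 3.14].

## Interface

Orientations are given as [roll, pitch, yaw] about the fixed x, y, z axes, in that order (R = Rz(yaw) Ry(pitch) Rx(roll)).
In Python, from cell import manip gives the robot as it stands.
- The arm moves only by the shell command python3 -m creep 'ROWS' [OPENING]. ROWS is a JSON object of lists of equal length, an entry for each row: "offset": the shift along the world's x, y, z in m, a list of three; "twist": the turn, a rotation vector about the world's x, y, z in rad, a list of three. In form: {"offset": [[x, y, z], ...], "twist": [[wx, wy, wz], ...]}. A call has 1 to 5 rows; each row is the pose to reach, as a shift and turn from the pose commanded when the call began; what a row does not reach only later rows make up. A row lasts 1/10 s, in which the tool goes at most 50 mm and 8.59 degrees, less where a joint would pass 70% of its speed; a pose out of reach is approached as far as the arm can. A call with a gripper value outside its range is refused whole. OPENING is the closure, from 0 (fully open) to 1 (shut), set as the call begins (- or left out, the last holds). The fingers move at their own pace and stop on an object; the grip force is fixed at half the most. Time passes only in rows, so rows that repeat a pose let the fingers close. It gives the time, the measured TCP pose, the force, the opening and the grip force at its end, in the units of the state.
- manip.observe(): the state, without advancing time (a new reading comes with each control period).
- manip.snapshot(name): name is "side" or "top"; returns a dict with "img" (420x560x3 uint8, blue, green, red), "fx", "fy", "cx", "cy" (pixels), "rvec" (rotation vector, rad) and "tvec" (3), from world to camera coordinates, as OpenCV has them. Camera axes: x right, y down, z forward; pixel columns grow to the right and rows downward; lengths in m; the calibration is good to about 2 mm. A picture is of the moment at which its call begins. There is no depth.
- manip.job_done(): hands the job in; it is judged then, once.
The state is a dict: "t": time; "q": joint angles; "qvel": joint speeds; "effort": joint torques, N m; "tcp_pos": TCP position; "ee_rot": TCP orientation; "contact_force": force on the tool from outside, world axes, zero at the start; "wrist_torque": the same for the moment, N m; "gripper_width": finger opening in m; "finger_force": force on a finger pad.
Only numpy, scipy, OpenCV 4.12 (cv2) and the standard library are available. Lean on these libraries where they do the work, as an engineer would, in place of code of your own. Each camera call takes 0.05 s, during which the arm holds its last target. There are 200 camera calls.

## Task

Open the thinner tin: its white child-resistant cap only clicks round unless it is pushed down firmly while it is turned anticlockwise, but do not press or pull so hard that the tin's thin neck caves in. Lift the freed cap off and set it down gently, right way up, in the metal parts tray, leaving the other things on the bench where they are.

Things in the scene. Friction and masses are not known exactly. Their poses are not given: they have to be found in the camera images.
- tin: Upright rectangular metal thinner tin, 62 x 110 mm, 150 mm high to its flat shoulder, blue band, held fast in a plywood cradle (79 x 128 mm, 40 mm high) fixed to the bench: it cannot move. Origin: centre of the underside, z up; neck and cap stand on this z axis.
- cap: Round white ribbed push-and-turn cap, 48 mm in diameter, 30 mm high, about 50 g. Origin: centre of its lower rim, z up; on the tin the rim is 8 mm above the shoulder (158 mm above the bench). An outer shell over an inner cap that grips the neck. A spring (about 4 N per mm) holds the shell up; left so, it only clicks round idly. Right way up means open side down.
- cap_top (a point): Centre of the cap's flat top, 30 mm above its rim. Pushed down about 4 mm (some 18 N, then a hard stop) the shell's ten teeth mesh with the inner cap and turn it; up to 0.65 rad of idle turn comes first. Turning then takes 0.2 to 0.3 N m, anticlockwise from above; if the push lets up, the teeth slip apart.
- neck_collar (a joint): Stiff collar on the neck, hidden under the cap, which the inner cap takes along: 0 closed; grows only as the cap is really unscrewed (anticlockwise from above), not while it clicks. From 0.9 rad the cap is free to lift straight up (26 mm clears the neck); hard stop at 1.2 rad. Stays where it is left.
- tray: Shallow open dark steel parts tray fixed to the bench, 170 mm (its x) x 130 mm (its y), 20 mm high, walls 3 mm, floor 3 mm thick. Origin: centre of the underside. Empty; on the left or the right of the tin.
- heatsink: Bystander: finned aluminium heat sink, 120 x 80 mm, 38 mm high, loose, on the other side of the tin from the tray. Origin: centre of the underside.
- flux_bottle: Bystander: small white bottle with black cap, 48 mm in diameter, 115 mm high, standing loose beyond the tin. Origin: centre of the underside.
- screwdriver: Bystander: screwdriver 190 mm long with a green handle, lying loose beyond the tin. Origin: on the bench, about under its middle.
- neck: The tin's thin sheet-metal neck under the cap, fixed, 24 mm in diameter, 26 mm high, with two side lugs (32 mm across) that hold the inner cap. Origin: centre of its foot, in the middle of the shoulder. It caves in if push, pull and sideways load from the cap come to more than 35 N together: a straight, centred push of 20 to 25 N is right.
Mind the look-alikes: they are no part of the job. There is more than one size of the tin; the job needs the smaller.

How it is judged:
By the outcome, as a careful person would: the job done as asked, in the order asked, and still so for the second after the job is handed in, with the robot touching nothing.
It also fails if it takes over 64 s, if anything falls off the work surface, if the arm or the gripper's body presses on something with over 40 N, if the wrist force passes 120 N, or if a joint passes its speed limit or range.

## Working session

There is one attempt and no reset: what is moved stays moved. The work goes in short steps, Python scripts to look and compute and a shell command to move; the robot and the scene stay as the last step left them, time stands still between calls to the robot, and variables do not carry over. Pictures are saved under pics/ and viewed, at most 10 in all, crops included, and the job is handed in when it is done.

```bash
mkdir -p pics; ls; python3 - <<'E'
from cell import manip
import cv2
s=manip.observe();print({k:s[k] for k in('t','tcp_pos','ee_rot','contact_force','gripper_width')})
for n in('side','top'):
    d=manip.snapshot(n);cv2.imwrite(f'pics/{n}0.png',d['img']);print(n,[d[k] for k in('fx','fy','cx','cy','rvec','tvec')])
E
```

```text
pics
{'t': 0.0, 'tcp_pos': array([ 0.26635264, -0.59224853,  0.2136124 ]), 'ee_rot': array([-3.13975261e+00,  1.57867595e-04,  4.22702084e-01]), 'contact_force': array([ 0.20756291,  0.66438277, -0.36061299]), 'gripper_width': 0.09182581867736911}
side [423.88219605355005, 423.88219605355005, 278.07474106882546, 212.8676313335663, array([ 2.37589677, -0.2204402 ,  0.0950449 ]), array([-0.57470426,  0.16665459,  1.06641892])]
top [477.55408625821696, 477.55408625821696, 277.5693453237352, 209.26522650834215, array([ 2.11068953, -2.12496414,  0.1668532 ]), array([0.01000354, 0.61581952, 1.15338365])]
```

View pics/side0.png

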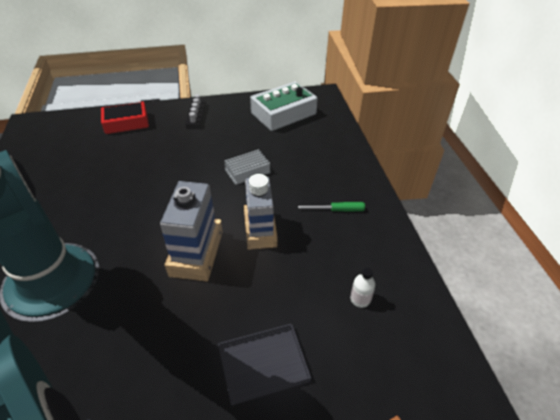

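View pics/top0.png

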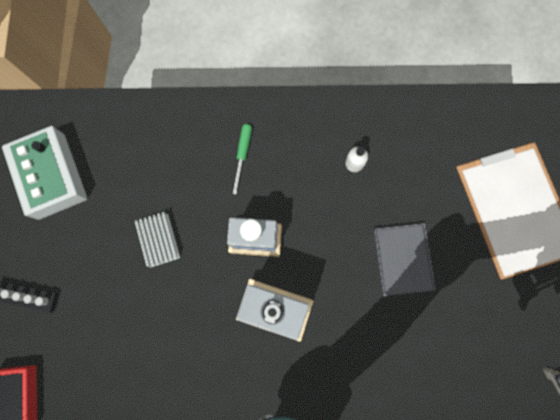

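The top view shows the small tin's white cap at about (251,230), the tray at about (405,258), the larger capless tin at (273,311), and the bottle at (357,157). In the side view the cap is at about (259,184). I'll enlarge these areas for exact positions.

```bash
cat > h.py <<'E'
import numpy as np, cv2
from cell import manip
def cam(d):
    R=cv2.Rodrigues(np.array(d['rvec']))[0]; return R,np.array(d['tvec']).ravel(),np.array([[d['fx'],0,d['cx']],[0,d['fy'],d['cy']],[0,0,1.]])
def onz(d,u,v,z):
    R,t,K=cam(d); c=-R.T@t; r=R.T@np.linalg.inv(K)@[u,v,1]; return c+r*(z-c[2])/r[2]
def proj(d,p):
    R,t,K=cam(d); return cv2.projectPoints(np.array(p,float).reshape(-1,1,3),R,t,K,None)[0][:,0]
def tri(a,ua,b,ub):
    P=[K@np.c_[R,t] for R,t,K in(cam(a),cam(b))]
    X=cv2.triangulatePoints(P[0],P[1],np.array(ua,float).reshape(2,1),np.array(ub,float).reshape(2,1))[:,0]; return X[:3]/X[3]
E
python3 - <<'E'
from h import *
a=cv2.imread('pics/top0.png');b=cv2.imread('pics/side0.png')
def crop(im,x,y,w,h,s): return cv2.resize(im[y:y+h,x:x+w],None,fx=s,fy=s,interpolation=cv2.INTER_CUBIC)
A=crop(a,215,205,80,60,5);B=crop(b,230,165,80,60,5);C=crop(a,365,210,80,100,5)
C=np.clip(C.astype(int)*2,0,255).astype('uint8')[:,:]
out=np.zeros((600,800,3),'uint8');out[:300,:400]=A;out[300:,:400]=B;out[:500,400:]=C
cv2.imwrite('pics/crops.png',out)
for n,im in(('top',a),('side',b)):
    m=(im.min(2)>170).astype('uint8');k,l,st,ce=cv2.connectedComponentsWithStats(m)
    for i in range(1,k):
        if 60<st[i,4]<1500: print(n,st[i],ce[i])
E
```

```text
top [   3  127   73   88 1465] [ 39.76450512 173.178157  ]
top [ 16 146  11  10  81] [ 20.75308642 150.4691358 ]
top [346 149  21  22 301] [355.42524917 160.64451827]
top [ 21 159  10  11  81] [ 25.58024691 164.20987654]
top [234 159   8  35  71] [237.15492958 176.11267606]
top [ 26 173  10  11  81] [ 30.30864198 178.27160494]
top [ 30 187  11  11  80] [ 35.175 192.45 ]
top [158 214  14  47 103] [164.36893204 237.94174757]
top [163 214  14  45 106] [169.11320755 237.37735849]
top [149 217  14  46 100] [155.23 240.27]
top [154 217  14  45  99] [160.         239.80808081]
top [145 219  14  46  99] [151.02020202 242.74747475]
top [ 228  219   47   36 1251] [250.02717826 235.19904077]
top [140 220  14  46 103] [146.17475728 243.3592233 ]
top [136 222  12  44  70] [141.81428571 244.42857143]
top [496 246  49  31 815] [518.43067485 260.41840491]
top [265 302  15  22 161] [271.37267081 313.29192547]
side [248 174  20  14 217] [257.52534562 180.32258065]
side [353 275  16  18 192] [359.97916667 283.984375  ]
```

View pics/crops.png

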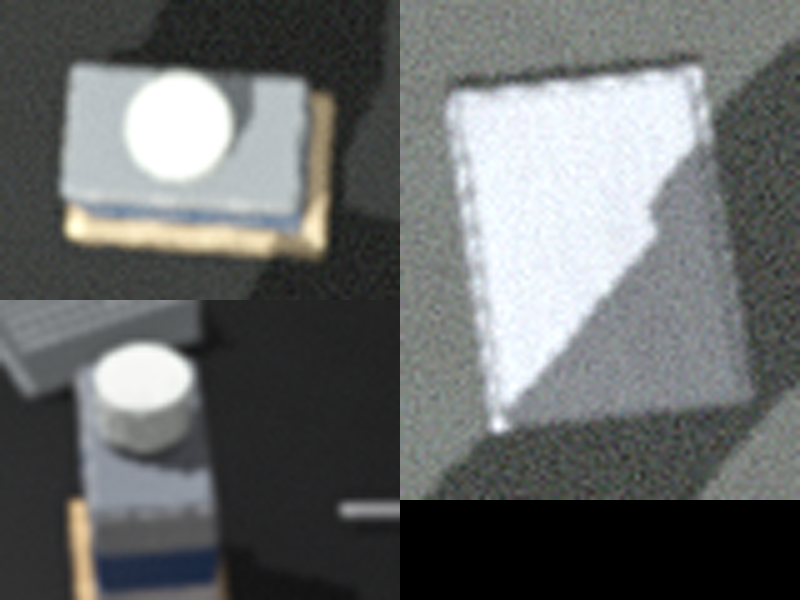

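```bash
python3 - <<'E'
from h import *
a=manip.snapshot('top');b=manip.snapshot('side')
f=lambda x,y,u,v:(x+u/5-.4,y+v/5-.4)
ct=f(215,205,178,126);cs=f(230,165,144,77)
print('cap',onz(a,*ct,.188),onz(b,*cs,.188),'tri',tri(a,ct,b,cs))
sh=[onz(a,*f(215,205,*p),.15) for p in((72,63),(307,77),(300,208),(62,195))];print('shoulder',np.mean(sh,0),np.array(sh).round(3).tolist())
tr=[onz(a,*f(365,210,*p),.02) for p in((47,92),(300,65),(352,403),(97,432))];print('tray',np.mean(tr,0),np.array(tr).round(3).tolist())
print('bottle',onz(a,355,163,.05),'heat',onz(a,157,240,.038),'sd',onz(a,236,193,.0),onz(a,246,125,.02))
print('bigtin',[onz(a,*p,.2).round(3) for p in((250,281),(313,299),(299,340),(237,320),(273,311))])
# predicted cap outline check
c=tri(a,ct,b,cs);th=np.linspace(0,6.28,9)[:-1]
E
```

```text
cap [0.54577745 0.06439334 0.188     ] [0.54685539 0.06522607 0.188     ] tri [0.54615015 0.064339   0.18872935]
shoulder [0.54657889 0.06411202 0.15      ] [[0.581, 0.117, 0.15], [0.573, 0.008, 0.15], [0.513, 0.011, 0.15], [0.519, 0.121, 0.15]]
tray [ 0.49149866 -0.31524965  0.02      ] [[0.571, -0.242, 0.02], [0.584, -0.372, 0.02], [0.412, -0.388, 0.02], [0.399, -0.26, 0.02]]
bottle [ 0.73629812 -0.19427705  0.05      ] heat [0.54197781 0.31446521 0.038     ] sd [0.67100295 0.11786683 0.        ] [0.85390595 0.09065563 0.02      ]
bigtin [array([0.432, 0.063, 0.2  ]), array([ 0.393, -0.072,  0.2  ]), array([ 0.308, -0.041,  0.2  ]), array([0.35 , 0.091, 0.2  ]), array([0.368, 0.014, 0.2  ])]
```

Top and side views agree: the cap centre is at (0.546, 0.0645), with its top at about 0.188. The tray centre is at (0.4915, -0.315), with its long side nearly along x. I'll go above the cap, turning the tool to yaw of about -0.4 to leave room for the unscrewing turn.

```bash
python3 -m creep '{"offset": [[0,0.01,0.03],[0.014,0.043,0.06],[0.028,0.076,0.085],[0.042,0.109,0.085],[0.056,0.142,0.085]], "twist": [[0,0,-0.08],[0,0,-0.16],[0,0,-0.24],[0,0,-0.32],[0,0,-0.4]]}' 0
python3 -m creep '{"offset": [[0.015,0.035,0],[0.030,0.070,0],[0.045,0.105,0],[0.060,0.140,0],[0.075,0.175,0]], "twist": [[0,0,-0.08],[0,0,-0.16],[0,0,-0.24],[0,0,-0.32],[0,0,-0.42]]}'
python3 -m creep '{"offset": [[0.015,0.035,0],[0.030,0.070,0],[0.045,0.105,0],[0.060,0.140,0],[0.075,0.175,0]], "twist": [[0,0,0],[0,0,0],[0,0,0],[0,0,0],[0,0,0]]}'
python3 -m creep '{"offset": [[0.020,0.040,0],[0.040,0.080,0],[0.060,0.120,0],[0.073,0.165,0],[0.073,0.165,0]], "twist": [[0,0,0],[0,0,0],[0,0,0],[0,0,0],[0,0,0]]}'
python3 -c "
from cell import manip
s=manip.observe();print(s['q'],s['tcp_pos'],s['ee_rot'],s['contact_force'])"
```

```text
t: 0.7
tcp_pos: [0.3233, -0.4497, 0.3006]
ee_rot: [3.14, -0.001, 0.019]
contact_force: [0.4, 0.2, 0.2]
gripper_width: 0.0921
finger_force: 0.0
t: 1.2
tcp_pos: [0.3979, -0.2742, 0.2996]
ee_rot: [3.141, -0.0, -0.401]
contact_force: [0.6, 0.6, -0.3]
gripper_width: 0.0916
finger_force: 0.0
t: 1.7
tcp_pos: [0.4729, -0.0993, 0.2997]
ee_rot: [3.141, -0.0, -0.397]
contact_force: [0.8, -0.3, -0.2]
gripper_width: 0.0919
finger_force: 0.0
t: 2.2
tcp_pos: [0.5459, 0.0718, 0.2994]
ee_rot: [-3.138, 0.002, -0.387]
contact_force: [-0.6, 0.0, 0.8]
gripper_width: 0.092
finger_force: 0.0
[ 0.14179483  0.25416453 -0.39606028  1.72891568  0.10089115  1.17843603
 -2.2392182 ] [0.54590823 0.07178199 0.2993589 ] [-3.13792328e+00  1.67608685e-03 -3.87029329e-01] [-0.55019386  0.02965799  0.83959361]
```

```bash
python3 -m creep '{"offset": [[0,0,-0.03],[0,0,-0.06],[0,0,-0.09],[0,0,-0.10],[0,0,-0.10]], "twist": [[0,0,0],[0,0,0],[0,0,0],[0,0,0],[0,0,0]]}'
python3 - <<'E'
from h import *
d=manip.snapshot('top');e=manip.snapshot('side')
cv2.imwrite('pics/b.png',np.hstack([cv2.resize(d['img'][190:270,200:300],None,fx=4,fy=4,interpolation=2),cv2.resize(e['img'][140:220,210:310],None,fx=4,fy=4,interpolation=2)]))
s=manip.observe();print(s['tcp_pos'],s['ee_rot'],s['contact_force'])
E
```

```text
t: 2.7
tcp_pos: [0.5447, 0.0636, 0.1984]
ee_rot: [3.14, 0.003, -0.398]
contact_force: [1.0, 0.1, 0.9]
gripper_width: 0.092
finger_force: 0.0
[0.54642141 0.06412621 0.20076157] [-3.14083328e+00 -1.36838073e-03 -3.97586851e-01] [ 0.32410122  0.01213714 -0.11084286]
```

View pics/b.png

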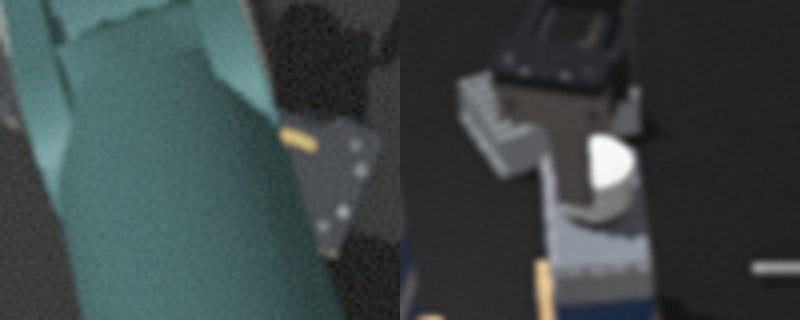

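The gripper straddles the cap, with the near finger left of the cap in the side view and the cap at crop (605,175). I'll go down to z = 0.164 and close.

```bash
python3 -m creep '{"offset": [[0,0,-0.015],[0,0,-0.030],[0,0,-0.036],[0,0,-0.036],[0,0,-0.036]], "twist": [[0,0,0],[0,0,0],[0,0,0],[0,0,0],[0,0,0]]}'
python3 -m creep '{"offset": [[0,0,0],[0,0,0],[0,0,0],[0,0,0],[0,0,0]], "twist": [[0,0,0],[0,0,0],[0,0,0],[0,0,0],[0,0,0]]}' 1
python3 -m creep '{"offset": [[0,0,0],[0,0,0]], "twist": [[0,0,0],[0,0,0]]}'
```

```text
t: 3.3
tcp_pos: [0.5465, 0.0643, 0.1648]
ee_rot: [-3.141, -0.002, -0.397]
contact_force: [-0.2, 0.3, 0.2]
gripper_width: 0.0919
finger_force: 0.0
t: 3.8
tcp_pos: [0.5456, 0.0642, 0.1636]
ee_rot: [3.142, 0.0, -0.397]
contact_force: [-0.1, 0.2, 0.5]
gripper_width: 0.0538
finger_force: 0.0
t: 4.0
tcp_pos: [0.5457, 0.0642, 0.1636]
ee_rot: [3.142, 0.0, -0.397]
contact_force: [-1.2, -0.0, 0.2]
gripper_width: 0.0442
finger_force: 30.0
```

```bash
python3 -m creep '{"offset": [[0,0,-0.001],[0,0,-0.002],[0,0,-0.002]], "twist": [[0,0,0],[0,0,0],[0,0,0]]}'
python3 -m creep '{"offset": [[0,0,-0.001],[0,0,-0.0015],[0,0,-0.0015]], "twist": [[0,0,0],[0,0,0],[0,0,0]]}'
```

```text
t: 4.3
tcp_pos: [0.5457, 0.0642, 0.1623]
ee_rot: [3.141, -0.0, -0.397]
contact_force: [-3.2, -0.7, 7.9]
gripper_width: 0.0447
finger_force: 30.0
t: 4.6
tcp_pos: [0.5457, 0.0642, 0.1614]
ee_rot: [3.141, -0.001, -0.397]
contact_force: [-4.0, -0.4, 11.2]
gripper_width: 0.0448
finger_force: 30.0
```

```bash
python3 -m creep '{"offset": [[-0.0005,0,-0.001],[-0.001,0,-0.0015],[-0.001,0,-0.0015]], "twist": [[0,0,0],[0,0,0],[0,0,0]]}'
python3 -m creep '{"offset": [[0,0,-0.0005],[0,0,-0.001],[0,0,-0.001]], "twist": [[0,0,0],[0,0,0],[0,0,0]]}'
```

```text
t: 4.9
tcp_pos: [0.5458, 0.0642, 0.1612]
ee_rot: [-3.141, -0.003, -0.397]
contact_force: [-3.2, -1.4, 17.2]
gripper_width: 0.0446
finger_force: 30.0
t: 5.2
tcp_pos: [0.5458, 0.0642, 0.1609]
ee_rot: [-3.141, -0.003, -0.397]
contact_force: [-6.1, -2.4, 22.3]
gripper_width: 0.0447
finger_force: 30.0
```

```bash
python3 -m creep '{"offset": [[-0.001,-0.0003,0],[-0.001,-0.0003,0]], "twist": [[0,0,0],[0,0,0]]}'
python3 -m creep '{"offset": [[0,0,0],[0,0,0],[0,0,0]], "twist": [[0,0,0.06],[0,0,0.12],[0,0,0.18]]}'
python3 -c "
from cell import manip
s=manip.observe();print(s['q'],s['contact_force'],s['wrist_torque'])"
```

```text
t: 5.4
tcp_pos: [0.5458, 0.0642, 0.161]
ee_rot: [-3.14, -0.005, -0.397]
contact_force: [-3.7, -0.7, 19.7]
gripper_width: 0.0449
finger_force: 30.0
t: 5.7
tcp_pos: [0.5459, 0.0645, 0.1604]
ee_rot: [-3.14, -0.005, -0.215]
contact_force: [-0.5, -0.9, 15.9]
gripper_width: 0.0447
finger_force: 30.0
[ 0.14842894  0.40015844 -0.40500835  1.88282321  0.19949776  0.89246756
 -2.13871618] [-0.50226552 -0.93241494 15.85802119] [-0.01468647  0.43783746 -0.08442131]
```

```bash
python3 -m creep '{"offset": [[0,0,-0.0007],[0,0,-0.0014],[0,0,-0.0014]], "twist": [[0,0,0],[0,0,0.03],[0,0,0.08]]}'
python3 -m creep '{"offset": [[0,0,0],[0,0,0],[0,0,0]], "twist": [[0,0,0.06],[0,0,0.12],[0,0,0.18]]}'
python3 -c "
from cell import manip
s=manip.observe();print(s['q'],s['contact_force'],s['wrist_torque'])"
```

```text
t: 6.0
tcp_pos: [0.5462, 0.0648, 0.1601]
ee_rot: [-3.14, -0.006, -0.136]
contact_force: [-3.5, 0.1, 22.2]
gripper_width: 0.0445
finger_force: 30.0
t: 6.3
tcp_pos: [0.5463, 0.0652, 0.1601]
ee_rot: [-3.141, -0.006, 0.044]
contact_force: [-4.5, 1.3, 21.4]
gripper_width: 0.0448
finger_force: 30.0
[ 0.19138629  0.41037888 -0.46076051  1.87997907  0.22964682  0.89638809
 -1.90593008] [-4.51446419  1.2763791  21.43644997] [ 0.1788144   0.89942852 -0.26535726]
```

```bash
python3 -m creep '{"offset": [[-0.0005,0.0,0],[-0.0008,0.0,0],[-0.0008,0.0,0]], "twist": [[0,0,0.06],[0,0,0.12],[0,0,0.18]]}'
python3 -c "
from cell import manip
s=manip.observe();print(s['q'][[0,2,6]],s['contact_force'],s['wrist_torque'])"
```

```text
t: 6.6
tcp_pos: [0.5462, 0.0655, 0.1602]
ee_rot: [3.141, -0.008, 0.225]
contact_force: [-2.3, 0.4, 19.9]
gripper_width: 0.0445
finger_force: 30.0
[ 0.22190312 -0.50000485 -1.74433039] [-2.2505595   0.40242256 19.94001817] [ 0.32657064  0.44745123 -0.31686202]
```

```bash
python3 -m creep '{"offset": [[0,0,0],[0,0,0],[0,0,0]], "twist": [[0,0,0.06],[0,0,0.12],[0,0,0.18]]}'
python3 -c "
from cell import manip
s=manip.observe();print(s['q'][[0,2,6]],s['contact_force'],s['wrist_torque'])"
```

```text
t: 6.9
tcp_pos: [0.5461, 0.0657, 0.1601]
ee_rot: [3.14, -0.008, 0.405]
contact_force: [-1.6, 1.7, 19.9]
gripper_width: 0.0445
finger_force: 30.0
[ 0.2519809  -0.53933749 -1.58317909] [-1.63419117  1.65045476 19.85637944] [ 0.37327708  0.53166194 -0.25592869]
```

```bash
python3 -m creep '{"offset": [[0,0,-0.0003],[0,0,-0.0003],[0,0,-0.0003]], "twist": [[0,0,0.06],[0,0,0.12],[0,0,0.18]]}'
python3 -c "
from cell import manip
s=manip.observe();print(s['q'][[0,2,6]],s['contact_force'],s['wrist_torque'])"
```

```text
t: 7.2
tcp_pos: [0.546, 0.066, 0.1601]
ee_rot: [3.139, -0.007, 0.585]
contact_force: [-3.9, 1.5, 22.6]
gripper_width: 0.0447
finger_force: 30.0
[ 0.28186187 -0.57900255 -1.42287004] [-3.86919408  1.47091779 22.55825657] [ 0.49122167  0.8337135  -0.3409144 ]
```

```bash
python3 -m creep '{"offset": [[0,0,0],[0,0,0],[0,0,0]], "twist": [[0,0,0.06],[0,0,0.12],[0,0,0.18]]}'
python3 -c "
from cell import manip
s=manip.observe();print(s['q'][[0,2,6]],s['contact_force'],s['wrist_torque'])"
```

```text
t: 7.5
tcp_pos: [0.5458, 0.0662, 0.1601]
ee_rot: [3.138, -0.007, 0.765]
contact_force: [-3.1, 2.0, 21.6]
gripper_width: 0.0447
finger_force: 30.0
[ 0.31191307 -0.61907022 -1.26286639] [-3.05718882  2.04956084 21.63841321] [ 0.48855952  0.80396754 -0.29790973]
```

```bash
python3 -m creep '{"offset": [[-0.0005,0.0003,0],[-0.0005,0.0003,0],[-0.0005,0.0003,0]], "twist": [[0,0,0.06],[0,0,0.12],[0,0,0.18]]}'
python3 -c "
from cell import manip
s=manip.observe();print(s['q'][[0,2,6]],s['contact_force'],s['wrist_torque'])"
```

```text
t: 7.8
tcp_pos: [0.5456, 0.0664, 0.1601]
ee_rot: [3.136, -0.006, 0.945]
contact_force: [-1.9, 1.8, 22.0]
gripper_width: 0.0448
finger_force: 30.0
[ 0.34169944 -0.6593837  -1.10402626] [-1.92022129  1.8227053  21.99512868] [ 0.46893408  0.6636636  -0.28683638]
```

```bash
python3 -m creep '{"offset": [[0,0,0],[0,0,0]], "twist": [[0,0,0.05],[0,0,0.1]]}'
python3 -c "
from cell import manip
s=manip.observe();print(s['q'][[0,2,6]],s['contact_force'],s['wrist_torque'])"
```

```text
t: 8.0
tcp_pos: [0.5455, 0.0664, 0.1601]
ee_rot: [3.136, -0.006, 1.044]
contact_force: [-2.6, 1.7, 22.7]
gripper_width: 0.0452
finger_force: 30.0
[ 0.35824299 -0.68191308 -1.01609143] [-2.61683     1.65556691 22.72344482] [ 0.42170994  0.65772276 -0.29654936]
```

```bash
python3 -m creep '{"offset": [[0,0,0],[0,0,0]], "twist": [[0,0,0.03],[0,0,0.06]]}'
python3 -c "
from cell import manip
s=manip.observe();print(s['contact_force'],s['wrist_torque'])"
```

```text
t: 8.2
tcp_pos: [0.5454, 0.0665, 0.1601]
ee_rot: [3.136, -0.005, 1.103]
contact_force: [-3.1, 2.5, 22.8]
gripper_width: 0.0446
finger_force: 30.0
[-3.10317736  2.46513435 22.79860381] [ 0.46022673  0.77222052 -0.48955655]
```

```bash
python3 -m creep '{"offset": [[0,0,0],[0,0,0]], "twist": [[0,0,0.03],[0,0,0.04]]}'
python3 -c "
from cell import manip
s=manip.observe();print(s['contact_force'],s['wrist_torque'])"
```

```text
t: 8.4
tcp_pos: [0.5453, 0.0665, 0.16]
ee_rot: [3.136, -0.005, 1.142]
contact_force: [-2.9, 2.1, 23.2]
gripper_width: 0.0445
finger_force: 30.0
[-2.8753454   2.13278981 23.21642754] [ 0.37803269  0.846095   -0.56944086]
```

The torque jumped to 0.57 N m, so the collar is at its hard stop. I'll relieve the wind-up and ease off the push, then lift gently.

```bash
python3 -m creep '{"offset": [[0,0,0],[0,0,0.0015],[0,0,0.003],[0,0,0.0045],[0,0,0.006]], "twist": [[0,0,-0.04],[0,0,-0.05],[0,0,-0.05],[0,0,-0.05],[0,0,-0.05]]}'
python3 -m creep '{"offset": [[0,0,0.001],[0,0,0.002],[0,0,0.003]], "twist": [[0,0,0],[0,0,0],[0,0,0]]}'
python3 -m creep '{"offset": [[0,0,0.001],[0,0,0.002],[0,0,0.002]], "twist": [[0,0,0],[0,0,0],[0,0,0]]}'
```

```text
t: 8.9
tcp_pos: [0.5448, 0.066, 0.1633]
ee_rot: [3.138, -0.005, 1.093]
contact_force: [4.6, 3.7, -1.2]
gripper_width: 0.0442
finger_force: 30.0
t: 9.2
tcp_pos: [0.5443, 0.0661, 0.165]
ee_rot: [3.139, -0.005, 1.094]
contact_force: [5.7, 4.9, -4.9]
gripper_width: 0.0451
finger_force: 30.0
t: 9.5
tcp_pos: [0.5442, 0.0661, 0.1671]
ee_rot: [3.139, -0.005, 1.094]
contact_force: [5.6, 4.2, -3.2]
gripper_width: 0.0446
finger_force: 30.0
```

```bash
python3 -m creep '{"offset": [[0.001,0.0008,0.001],[0.0018,0.0012,0.003],[0.0018,0.0012,0.005],[0.0018,0.0012,0.007]], "twist": [[0,0,0],[0,0,0],[0,0,0],[0,0,0]]}'
python3 -c "
from cell import manip
s=manip.observe();print(s['contact_force'],s['wrist_torque'])"
```

```text
t: 9.9
tcp_pos: [0.5435, 0.0646, 0.1737]
ee_rot: [-3.141, 0.002, 1.092]
contact_force: [-0.9, 0.6, -0.7]
gripper_width: 0.0446
finger_force: 30.0
[-0.92327804  0.58650589 -0.69954559] [-0.05765081 -0.06684855 -0.02326174]
```

```bash
python3 -m creep '{"offset": [[0,0,0.003],[0,0,0.006],[0,0,0.009],[0,0,0.012]], "twist": [[0,0,0],[0,0,0],[0,0,0],[0,0,0]]}'
```

```text
t: 10.3
tcp_pos: [0.5442, 0.0653, 0.1862]
ee_rot: [3.141, 0.0, 1.093]
contact_force: [1.1, -0.2, -0.9]
gripper_width: 0.0447
finger_force: 30.0
```

```bash
python3 -m creep '{"offset": [[0,0,0.006],[0,0,0.015],[0,0,0.03],[0,0,0.05],[0,0,0.07]], "twist": [[0,0,0],[0,0,0],[0,0,0],[0,0,0],[0,0,0]]}'
python3 -m creep '{"offset": [[-0.002,-0.02,0],[-0.005,-0.05,0],[-0.008,-0.08,0],[-0.011,-0.11,0],[-0.014,-0.13,0]], "twist": [[0,0,0.08],[0,0,0.16],[0,0,0.24],[0,0,0.32],[0,0,0.4]]}'
python3 - <<'E'
from h import *
d=manip.snapshot('top');e=manip.snapshot('side')
cv2.imwrite('pics/c.png',np.hstack([cv2.resize(d['img'][190:290,200:330],None,fx=3,fy=3,interpolation=2),cv2.resize(e['img'][130:280,180:310],None,fx=3,fy=3,interpolation=2)[:300]]))
s=manip.observe();print(s['t'],s['tcp_pos'],s['ee_rot'],s['contact_force'],s['finger_force'])
E
```

```text
t: 10.8
tcp_pos: [0.5442, 0.0656, 0.2577]
ee_rot: [3.141, -0.0, 1.093]
contact_force: [0.2, -0.4, -0.6]
gripper_width: 0.0446
finger_force: 30.0
t: 11.3
tcp_pos: [0.5302, -0.067, 0.2571]
ee_rot: [3.14, 0.001, 1.494]
contact_force: [-0.3, -0.2, -0.5]
gripper_width: 0.0445
finger_force: 30.0
11.4 [ 0.53007624 -0.06811334  0.25667154] [3.14105297e+00 1.42638441e-03 1.48782589e+00] [-0.16985787 -0.71260781 -0.02918089] 29.99850779427163
```

View pics/c.png

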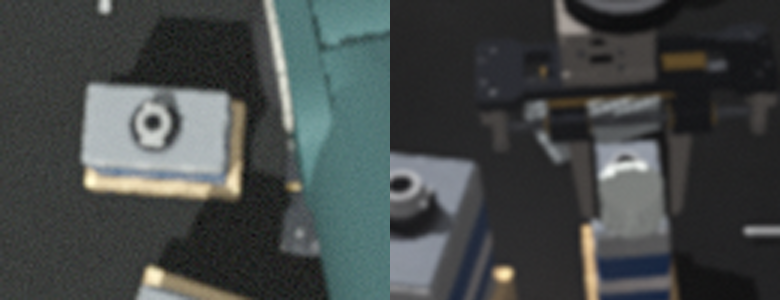

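The tin now shows its bare neck (crop (153,123)), and the cap is held between the fingers (crop (632,190)). I'll carry it over the tray and lower it.

```bash
python3 -m creep '{"offset": [[-0.006,-0.04,0],[-0.014,-0.085,0],[-0.022,-0.13,0],[-0.030,-0.175,0],[-0.035,-0.215,0]], "twist": [[0,0,0.02],[0,0,0.05],[0,0,0.08],[0,0,0.1],[0,0,0.1]]}'
python3 -m creep '{"offset": [[-0.003,-0.03,-0.02],[-0.003,-0.033,-0.06],[-0.003,-0.033,-0.10],[-0.003,-0.033,-0.14],[-0.003,-0.033,-0.17]], "twist": [[0,0,0],[0,0,0],[0,0,0],[0,0,0],[0,0,0]]}'
python3 -m creep '{"offset": [[0,0,-0.02],[0,0,-0.04],[0,0,-0.055],[0,0,-0.06],[0,0,-0.06]], "twist": [[0,0,0],[0,0,0],[0,0,0],[0,0,0],[0,0,0]]}'
python3 - <<'E'
from h import *
e=manip.snapshot('side')
s=manip.observe();p=s['tcp_pos'];print(s['t'],p,s['ee_rot'],s['contact_force'],s['finger_force'])
u,v=proj(e,p)[0];print(u,v,'bench centre',proj(e,[p[0],p[1],.003]))
x,y=int(u)-50,int(v)-50
cv2.imwrite('pics/d.png',cv2.resize(np.clip(e['img'][y:y+80,x:x+100]*1.5,0,255).astype('uint8'),None,fx=6,fy=6,interpolation=2));print(x,y)
E
```

```text
t: 11.9
tcp_pos: [0.4952, -0.2807, 0.257]
ee_rot: [3.141, 0.001, 1.592]
contact_force: [0.4, -0.8, -0.4]
gripper_width: 0.0448
finger_force: 30.0
t: 12.4
tcp_pos: [0.4924, -0.3112, 0.0844]
ee_rot: [-3.141, -0.001, 1.592]
contact_force: [-0.4, -0.1, -0.9]
gripper_width: 0.0448
finger_force: 30.0
t: 12.9
tcp_pos: [0.4925, -0.312, 0.0258]
ee_rot: [-3.141, -0.0, 1.593]
contact_force: [-0.2, 0.1, -0.3]
gripper_width: 0.0446
finger_force: 30.0
12.95 [ 0.49286865 -0.31241714  0.02651823] [3.14080251e+00 2.89519263e-04 1.59276481e+00] [ 0.18613328  0.92004585 -0.88674617] 29.99951071356719
262.94045244090415 357.15101160319927 bench centre [[263.16435975 361.92557852]]
212 307
```

View pics/d.png

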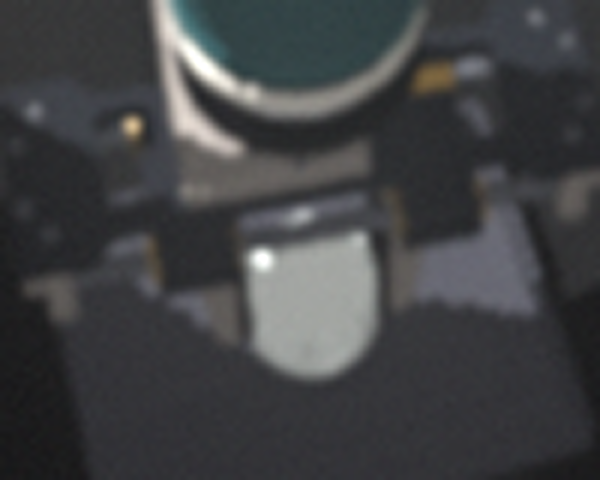

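The cap hangs upright between the fingers, over the tray floor (crop (312,310)). I'll lower it until it just touches.

```bash
python3 -m creep '{"offset": [[0,0,-0.005],[0,0,-0.009],[0,0,-0.012],[0,0,-0.013],[0,0,-0.013]], "twist": [[0,0,0],[0,0,0],[0,0,0],[0,0,0],[0,0,0]]}'
python3 -m creep '{"offset": [[0,0,-0.0007],[0,0,-0.0015],[0,0,-0.0015]], "twist": [[0,0,0],[0,0,0],[0,0,0]]}'
python3 -m creep '{"offset": [[0,0,-0.0005],[0,0,-0.001],[0,0,-0.001]], "twist": [[0,0,0],[0,0,0],[0,0,0]]}'
```

```text
t: 13.45
tcp_pos: [0.4921, -0.3125, 0.0128]
ee_rot: [-3.141, -0.0, 1.593]
contact_force: [0.1, -0.5, -0.1]
gripper_width: 0.0446
finger_force: 30.0
t: 13.75
tcp_pos: [0.4921, -0.3126, 0.0114]
ee_rot: [-3.142, 0.0, 1.593]
contact_force: [0.2, -0.0, -0.2]
gripper_width: 0.0444
finger_force: 30.0
t: 14.05
tcp_pos: [0.4921, -0.3125, 0.0103]
ee_rot: [-3.142, -0.0, 1.593]
contact_force: [0.3, -0.6, 0.0]
gripper_width: 0.0446
finger_force: 30.0
```

```bash
python3 -m creep '{"offset": [[0,0,-0.0005],[0,0,-0.001],[0,0,-0.001]], "twist": [[0,0,0],[0,0,0],[0,0,0]]}'
```

```text
t: 14.35
tcp_pos: [0.4921, -0.3126, 0.0093]
ee_rot: [-3.142, -0.0, 1.593]
contact_force: [0.8, -0.1, -0.8]
gripper_width: 0.0445
finger_force: 30.0
```

```bash
python3 -m creep '{"offset": [[0,0,-0.0005],[0,0,-0.001],[0,0,-0.001]], "twist": [[0,0,0],[0,0,0],[0,0,0]]}'
```

```text
t: 14.65
tcp_pos: [0.4922, -0.3126, 0.0085]
ee_rot: [3.142, 0.0, 1.593]
contact_force: [0.2, -0.2, 0.8]
gripper_width: 0.0446
finger_force: 30.0
```

```bash
python3 -m creep '{"offset": [[0,0,-0.0005],[0,0,-0.001],[0,0,-0.001]], "twist": [[0,0,0],[0,0,0],[0,0,0]]}'
```

```text
t: 14.95
tcp_pos: [0.4922, -0.3127, 0.0084]
ee_rot: [-3.141, 0.001, 1.593]
contact_force: [-3.0, 1.3, 8.9]
gripper_width: 0.0448
finger_force: 30.0
```

Contact made. I'll ease back, open part-way and go straight up.

```bash
python3 -m creep '{"offset": [[0,0,0.0005],[0,0,0.0007],[0,0,0.0007]], "twist": [[0,0,0],[0,0,0],[0,0,0]]}'
python3 -m creep '{"offset": [[0,0,0],[0,0,0],[0,0,0],[0,0,0],[0,0,0]], "twist": [[0,0,0],[0,0,0],[0,0,0],[0,0,0],[0,0,0]]}' 0.25
python3 -m creep '{"offset": [[0,0,0.004],[0,0,0.012],[0,0,0.025],[0,0,0.045],[0,0,0.07]], "twist": [[0,0,0],[0,0,0],[0,0,0],[0,0,0],[0,0,0]]}'
python3 -m creep '{"offset": [[0,0,0.04],[0,0,0.08],[-0.02,-0.01,0.12],[-0.05,-0.03,0.15],[-0.08,-0.06,0.17]], "twist": [[0,0,0],[0,0,0],[0,0,0],[0,0,0],[0,0,0]]}'
python3 -m creep '{"offset": [[-0.02,-0.03,0],[-0.04,-0.07,0],[-0.05,-0.11,0],[-0.05,-0.15,0],[-0.05,-0.15,0]], "twist": [[0,0,0],[0,0,0],[0,0,0],[0,0,0],[0,0,0]]}'
python3 - <<'E'
from h import *
d=manip.snapshot('top');e=manip.snapshot('side')
cv2.imwrite('pics/e.png',cv2.resize(e['img'][150:420,200:480],None,fx=2,fy=2,interpolation=2))
cv2.imwrite('pics/f.png',d['img'])
E
```

```text
t: 15.25
tcp_pos: [0.4922, -0.3126, 0.0084]
ee_rot: [-3.142, 0.0, 1.593]
contact_force: [-2.8, 0.3, 6.8]
gripper_width: 0.0444
finger_force: 30.0
t: 15.75
tcp_pos: [0.4922, -0.3126, 0.0079]
ee_rot: [-3.142, -0.0, 1.593]
contact_force: [-1.4, -1.0, 0.2]
gripper_width: 0.0688
finger_force: 0.0
t: 16.25
tcp_pos: [0.4919, -0.3123, 0.0793]
ee_rot: [-3.141, -0.0, 1.593]
contact_force: [-0.2, -0.7, 0.0]
gripper_width: 0.0691
finger_force: 0.0
t: 16.75
tcp_pos: [0.4129, -0.3717, 0.2521]
ee_rot: [3.139, 0.003, 1.597]
contact_force: [0.0, -1.0, -0.7]
gripper_width: 0.0689
finger_force: 0.0
t: 17.25
tcp_pos: [0.3593, -0.5281, 0.2483]
ee_rot: [3.141, 0.002, 1.585]
contact_force: [0.3, -0.1, -1.3]
gripper_width: 0.069
finger_force: 0.0
```

View pics/e.png

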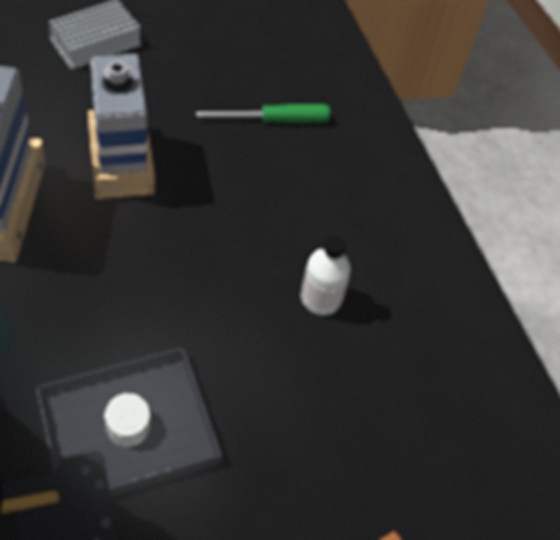

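View pics/f.png

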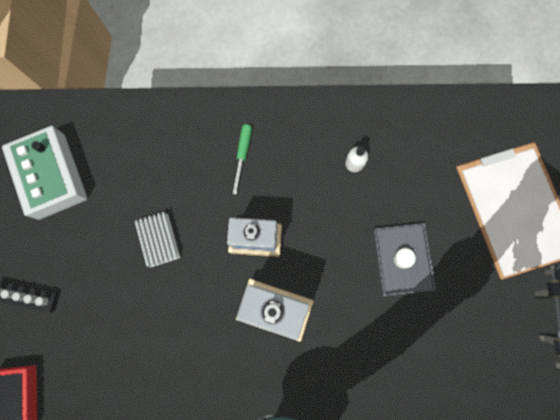

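The cap stands upright in the tray (top view (404,258)). The tin's neck is bare and intact at (251,231), and nothing else has moved.

```bash
python3 -c "
from cell import manip
print(manip.job_done())"
```

```text
the job is handed in; nothing more can be done
None
```

The cap is off the thinner tin and standing right way up in the metal parts tray. The neck looks intact, the other things on the bench are where they were, and the job is handed in at about 17 s; the hand-in returned no verdict.

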